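# Seat the brood comb and flip the counting window over it

### The arm

A 6-joint arm with a two-finger parallel gripper is mounted at the origin on the work surface. World frame = base frame: x ahead of the robot, y to its left, z up, the work surface at z = 0. Lengths are in m, angles in rad, forces in N, time in s.
With the tool pointing down it reaches from about 0.35 to 0.85 m from the base axis. Payload 8.1 kg.
Tool frame: the origin (TCP) lies midway between the tips of the shut fingers; the grasp point (between the pads) lies 19 mm behind it; z points along the fingers, y is the direction in which the jaws open and shut (so a half turn about z gives the same grasp; the last joint's range is limited). The gripper opens to 93 mm and grips with 3 to 60 N. Pads are 15 mm wide; open, the fingers measure 128 mm over their backs; the gripper's body (75 mm by 188 mm) begins 65 mm behind the grasp point.
Start: joints at [1.176, 0.13, 1.488, -0, 1.523, -0.085], TCP at [0.183, 0.571, 0.219] pointing down, gripper open.
Joint ranges: [-2.96, 2.96], [-0.89, 2.26], [0.02, 2.5], [-1.34, 4.48], [0, 2.73], [-2.66, 2.66]. Speed limits (rad/s): [2.39, 2.39, 2.79, 3.14, 3.14, 3.14].

### API

Orientations are given as a rotation vector (axis times angle).
In Python, from plant import robot gives the robot as it stands. The module is installed in compiled form; this text tells all that it offers.
- The arm moves only by the shell command python3 -m pendant 'ROWS' [FORCE]. ROWS is JSON, a list of rows, each an object with "translation": the shift along the tool's x, y, z in mm, a list of three; "twist": the turn, a rotation vector about the tool's x, y, z in rad, a list of three; "grip": the opening, from -1 (shut) to 1 (fully open). A call has exactly 10 rows; each row shifts and turns the pose as measured when the row begins, along the tool's axes as they then stand; what a row does not reach is not made up. A row lasts 1/10 s, in which the tool goes at most 50 mm and 8.59 degrees, less where a joint would pass 70% of its speed; a pose out of reach is approached as far as the arm can. A call is refused whole if a number of a shift passes 50 or a number of a turn 0.15, either way. A call with a gripper value outside its range is refused whole. The fingers move at their own pace and stop on an object; FORCE is the grip in N (left out, the last holds). Time passes only in rows, so rows that do not move let the fingers close, or fill a call up. It gives the time, the measured TCP pose, the force and the opening at its end, in the units of the state.
- robot.read_state(): the state, without advancing time (a new reading comes with each control period).
- robot.read_camera(name): name is "side" or "top" or "wrist"; returns (picture, depth): 480x640x3 uint8, red, green, blue; 480x640 float32, m along the optical axis (not along the pixel's ray), 0 where there is no reading.
- robot.camera_info(name): a dict with "vertical_fov" (degrees; the focal length in pixels is half the picture's height over the tangent of half this angle, whatever the lens; pixels are square), "cx", "cy" (the principal point, pixels), "D" ([k1, k2, p1, p2, k3] as OpenCV has them; the pictures are not rectified), "cam_to_world" (4x4, takes a point from camera to world coordinates). Camera axes: x right, y up, looking along -z (the intrinsics and any distortion apply to the point x, -y, -z); pixel columns grow to the right and rows downward; lengths in m; the calibration is good to about 2 mm. A picture is of the moment at which its call begins: read the wrist's pose just before it. camera_info takes no time and is no camera call; for the wrist camera it gives the pose at the moment of the call.
- robot.close_job(): hands the job in, once; it reports no verdict.
The state is a dict: "t": time; "q": joint angles; "dq": joint speeds; "joint_torque": joint torques, N m; "tool_pos": TCP position; "orientation": TCP orientation; "force": force on the tool from outside, world axes, zero at the start; "wrist_torque": the same for the moment, N m; "opening": finger opening in m.
Only numpy, scipy, OpenCV 4.12 (cv2) and the standard library are available. Lean on these libraries where they do the work, as an engineer would, in place of code of your own. Each camera call takes 0.05 s, during which the arm holds its last target. There are 200 camera calls.

### The job

Push the little brood comb frame along the rails of the viewing jig until it bears firmly against the red back stop, pressing gently so the comb is not crushed. Then tip the blue spring-hinged counting window over past its snap point with a light push, letting its own spring carry it the rest of the way down over the comb by itself. Leave the grey tubes, the steel beaker and the hive tool where they stand.

Things in the scene. Friction and masses are not known exactly. Their poses are not given: they have to be found in the camera images.
- jig: Fixed viewing jig: aluminium base plate 10 mm thick, its top is the bed. Origin on the bench; the plate spans x -130..+100, y -95..+95 mm. x = direction in which the comb frame slides home, y towards the window's hinge, z up. Two steel rails along x (x -130..+70 mm) rise 10 mm above the bed, inner faces at y = +-52 mm. Two black rubber rests, tops 38 mm above the bench, at x = +-40, y = -70 mm.
- stop: Red rigid back stop block, 14 x 70 x 18 mm, fixed on the jig's bed. Origin at the foot of the middle of the face that the frame meets, at x = 70, y = 0, z = 10 mm on the jig; axes as the jig's; the block lies on its +x side. The frame counts as seated once it has borne on the stop with more than 4 N, however briefly; the comb is delicate and over 12 N between frame and stop is too hard.
- comb: Small wooden brood comb frame, 130 (x) x 100 (y) x 22 (z) mm, 0.17 to 0.35 kg, solid to the touch, loose on the bed between the rails (2 mm play each side), axes along the jig's. Origin at the centre of its underside. It starts 30 to 60 mm short of the stop; seated, its origin is 65 mm on the -x side of the stop's origin. It slides with 1 to 4 N.
- comb_end (a point): Middle of the comb frame's end face away from the stop (65 mm on the -x side of its origin, 11 mm above the bed): push here towards +x. Axes as the frame's.
- window (a joint): Angle of the blue counting window, rad: 0 = stowed stop, leaning outwards (+y) 0.61 past upright; 0.61 = upright; 2.18 = working stop, level over the comb. Its over-centre spring pushes back with about 5 N at the free edge when stowed, falling to nothing at the snap point near 1.1 to 1.3; beyond, it runs to the working stop by itself in about a second. Over 12 N on it is too much.
- hinge (a point): Middle of the window's hinge axis (along the jig's x), at x = 0, y = 75, z = 45 mm on the jig; axes as the jig's. Fingers grip the window's bar, so a level shove jams it: lead it along the arc about this axis. Hinge posts, 50 mm tall, at x = +-84 mm. The window (clear gridded plate in a blue metal frame) is 144 mm along the hinge, 145 mm from hinge to free edge, 8 mm thick, 70 to 190 g.
- edge (a point): Middle of the window's free edge, on the centreline of a blue round bar 12 mm thick along the jig's x. Stowed it stands 83 mm outwards (+y) of the hinge, 164 mm above the bench; upright 190 mm above the bench. Push it towards -y from its outer side, for example with the side of a downward finger. Do not touch the window once it is beyond 1.9 rad: its spring must bring it down.
- lip (a point): Middle of the yellow lip, 6 x 60 x 23 mm, under the window's -x edge. With the window down it hangs beside the outer end of a seated comb frame with 5 mm to spare; if the frame is not home the lip strikes it and the window stays up.
- tube_a: Grey plastic tube standing upright, 48 mm across, 120 mm tall, loose; origin at the centre of its foot. Leave alone.
- tube_b: A second such tube. Leave alone.
- beaker: Open steel beaker without handles, 90 mm across, 110 mm tall, loose; origin at the centre of its foot. Leave alone.
- hive_tool: Flat hive tool with a yellow handle, 200 mm long, lying on the bench along its own x; origin at the middle of its underside. Leave alone.
Mind the look-alikes: they are no part of the job. Of the things that look like the comb, the middle-sized one is meant.

How it is judged:
By the outcome, as a careful person would: the job done as asked, in the order asked, and still so for the second after the job is handed in, with the robot touching nothing.
It also fails if it takes over 70 s, if anything falls off the work surface, if the arm or the gripper's body presses on something with over 40 N, if the wrist force passes 120 N, or if a joint passes its speed limit or range.

## Working session

There is one attempt and no reset: what is moved stays moved. The work goes in short steps, Python scripts to look and compute and a shell command to move; the robot and the scene stay as the last step left them, time stands still between calls to the robot, and variables do not carry over. Pictures are saved under pics/ and viewed, about 8 in all and at most 12, crops included, and the job is handed in when it is done.

```bash
mkdir -p pics; cat > h.py <<'E'
import numpy as np, cv2
from plant import robot
def snap(name,fn):
    info=robot.camera_info(name); p,d=robot.read_camera(name)
    np.savez('pics/'+fn+'.npz',p=p,d=d,T=info['cam_to_world'],f=240/np.tan(np.radians(info['vertical_fov']/2)),c=[info['cx'],info['cy']],D=info['D'])
    cv2.imwrite('pics/'+fn+'.png',p[:,:,::-1]); return p,d
def pt(fn,u,v,r=2):
    z=np.load('pics/'+fn+'.npz'); d=z['d']; f=z['f']
    K=np.array([[f,0,z['c'][0]],[0,f,z['c'][1]],[0,0,1]])
    x,y=cv2.undistortPoints(np.array([[[u,v]]],float),K,z['D'])[0,0]
    w=d[int(v)-r:int(v)+r+1,int(u)-r:int(u)+r+1]; w=w[w>0]; q=np.median(w) if w.size else np.nan
    return (z['T']@np.array([x*q,-y*q,-q,1]))[:3]
E
python3 - <<'E'
from h import *
print(robot.read_state()); snap('top','top0'); snap('side','side0')
E
```

```text
{'t': 0.0, 'q': array([ 1.17561369e+00,  1.31161457e-01,  1.48925674e+00,  6.81536218e-06,
        1.52299960e+00, -8.53734692e-02]), 'dq': array([-0.00042923,  0.00242188,  0.00092823, -0.00047207, -0.00024543,
       -0.00035562]), 'joint_torque': array([-9.29426897e-04, -5.59825337e+01, -4.91772437e+01,  7.67216971e-02,
        3.48515657e-02, -2.50577214e-04]), 'tool_pos': array([0.18267019, 0.57092716, 0.21759965]), 'orientation': array([-4.84635505e-01, -3.10353907e+00,  2.78163245e-03]), 'force': array([-0.61311457, -0.451857  ,  0.69952392]), 'wrist_torque': array([-0.02895618,  0.03940148, -0.00106041]), 'opening': 0.09354900875524931}
```

View pics/top0.png

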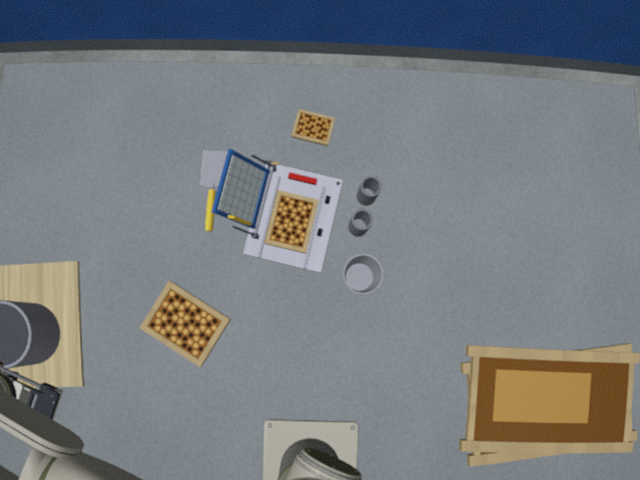

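View pics/side0.png

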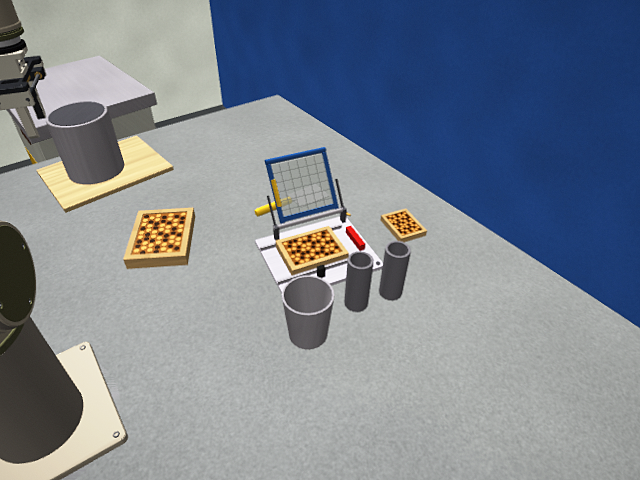

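The jig sits ahead of the base in the top view. The comb is near (293,222), the stop (302,179), the window (243,188), and the tubes and beaker are on the right at (369,190), (360,222) and (362,273). I'll enlarge this area.

```bash
python3 - <<'E'
import cv2
a=cv2.imread('pics/top0.png')[135:300,190:400]
cv2.imwrite('pics/c1.png',cv2.resize(a,None,fx=3.6,fy=3.6,interpolation=cv2.INTER_CUBIC))
E
```

```text
(no output)
```

View pics/c1.png

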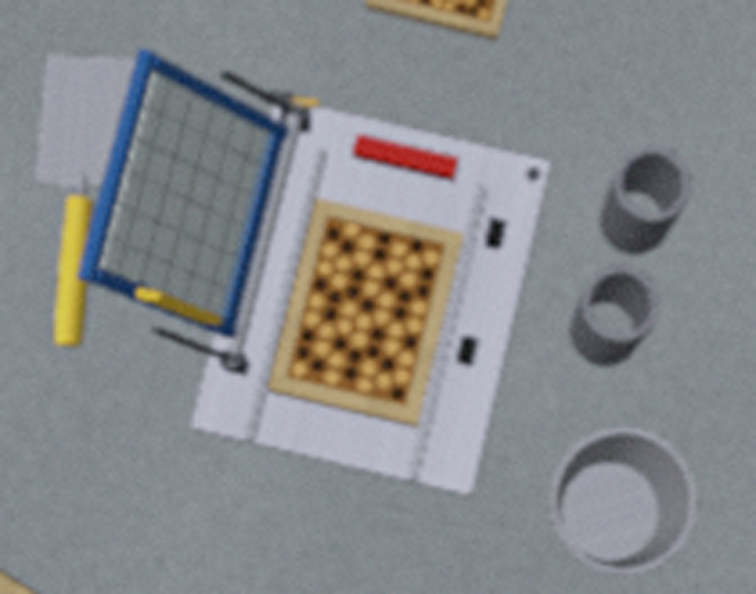

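```bash
python3 - <<'E'
from h import *
np.set_printoptions(precision=4,suppress=True)
for n,(u,v) in dict(pl_mm=(468,486),pl_pm=(543,164),pl_mp=(199,424),c_pp=(321,208),c_pm=(458,238),c_mm=(414,419),c_mp=(275,385),stop1=(362,148),stop2=(452,168),bar1=(147,60),bar2=(89,270),tubeA=(650,165),tubeB=(620,283),beak=(690,500),rest1=(495,232),rest2=(466,350)).items():
    print(n,pt('top0',190+u/3.6-.4,135+v/3.6-.4,1 if 'bar' not in n else 1))
print(robot.camera_info('wrist')['cam_to_world'],robot.read_state()['tool_pos'])
E
```

```text
pl_mm [ 0.4601 -0.0098  0.0092]
pl_pm [ 0.6765 -0.0539  0.0114]
pl_mp [0.4955 0.168  0.0074]
c_pp [0.6374 0.092  0.0323]
c_pm [0.6204 0.0017 0.0319]
c_mm [0.5004 0.0267 0.0338]
c_mp [0.5203 0.1176 0.0284]
stop1 [0.6801 0.0669 0.0257]
stop2 [0.6675 0.007  0.0303]
bar1 [0.6971 0.1935 0.1686]
bar2 [0.568  0.221  0.1683]
tubeA [ 0.6605 -0.1178  0.0892]
tubeB [ 0.5854 -0.1007  0.0809]
beak [ 0.4476 -0.144   0.1064]
rest1 [ 0.624  -0.0222  0.0378]
rest2 [ 0.5458 -0.0055  0.0378]
[[ 0.3057 -0.9194 -0.2473  0.1131]
 [ 0.9521  0.2949  0.0804  0.5934]
 [-0.001  -0.26    0.9656  0.384 ]
 [ 0.      0.      0.      1.    ]] [0.1827 0.571  0.2177]
```

```bash
python3 -m pendant '[{"translation":[0,0,-40],"twist":[0,0,0],"grip":-1},{"translation":[0,0,-40],"twist":[0,0,0],"grip":-1},{"translation":[-35,-31,0],"twist":[0,0,0],"grip":-1},{"translation":[-35,-31,0],"twist":[0,0,0],"grip":-1},{"translation":[-35,-31,0],"twist":[0,0,0],"grip":-1},{"translation":[-35,-31,0],"twist":[0,0,0],"grip":-1},{"translation":[-35,-31,0],"twist":[0,0,0],"grip":-1},{"translation":[-35,-31,0],"twist":[0,0,0],"grip":-1},{"translation":[-35,-31,0],"twist":[0,0,0],"grip":-1},{"translation":[-35,-31,0],"twist":[0,0,0],"grip":-1}]' 20
python3 -m pendant '[{"translation":[0,0,0],"twist":[0,0,0.147],"grip":-1},{"translation":[0,0,0],"twist":[0,0,0.147],"grip":-1},{"translation":[0,0,0],"twist":[0,0,0.147],"grip":-1},{"translation":[0,0,0],"twist":[0,0,0.147],"grip":-1},{"translation":[0,0,0],"twist":[0,0,0.147],"grip":-1},{"translation":[0,0,0],"twist":[0,0,0.147],"grip":-1},{"translation":[0,0,0],"twist":[0,0,0.147],"grip":-1},{"translation":[0,0,0],"twist":[0,0,0.147],"grip":-1},{"translation":[0,0,0],"twist":[0,0,0.147],"grip":-1},{"translation":[0,0,0],"twist":[0,0,0.147],"grip":-1}]'
cat >> h.py <<'E'
from scipy.spatial.transform import Rotation as R
np.set_printoptions(precision=4,suppress=True)
a=-np.radians(12.0); UX=np.array([np.cos(a),np.sin(a),0]); UY=np.array([-np.sin(a),np.cos(a),0]); O=np.array([.5995,.0546,0])
J=np.array([UX,UY,[0,0,1]])
def where(target=None):
    s=robot.read_state(); p=s['tool_pos']; M=R.from_rotvec(s['orientation']).as_matrix()
    print('t',s['t'],'jig mm',J@(p-O)*1e3,'F jig',J@s['force'],'open',s['opening'])
    Mt=np.array([UY,UX,[0,0,-1]]).T
    print('rot needed',R.from_matrix(M.T@Mt).as_rotvec())
    if target is not None: print('tool shift mm',M.T@((O+J.T@np.array(target)/1e3)-p)*1e3)
E
python3 -c "
from h import *
where([-132,0,100])"
```

```text
t: 1.1
tool_pos: [0.3758, 0.241, 0.2961]
orientation: [-0.468, -3.103, 0.016]
force: [0.7, 0.5, 0.0]
opening: 0.0177
t: 2.1
tool_pos: [0.3777, 0.2321, 0.2919]
orientation: [2.458, 1.949, -0.027]
force: [-0.3, 0.1, 0.2]
opening: -0.0
t 2.1 jig mm [-253.8681  127.5413  291.8706] F jig [-0.3106  0.0377  0.2237] open -2.5122497569591033e-05
rot needed [-0.0073  0.0166 -0.0208]
tool shift mm [-121.7715  125.8676  193.0337]
```

```bash
python3 -m pendant '[{"translation":[-20,21,25],"twist":[-0.007,0.017,-0.021],"grip":-1},{"translation":[-20,21,30],"twist":[0,0,0],"grip":-1},{"translation":[-20,21,30],"twist":[0,0,0],"grip":-1},{"translation":[-20,21,30],"twist":[0,0,0],"grip":-1},{"translation":[-20,21,30],"twist":[0,0,0],"grip":-1},{"translation":[-20,21,30],"twist":[0,0,0],"grip":-1},{"translation":[0,0,0],"twist":[0,0,0],"grip":-1},{"translation":[0,0,0],"twist":[0,0,0],"grip":-1},{"translation":[0,0,0],"twist":[0,0,0],"grip":-1},{"translation":[0,0,0],"twist":[0,0,0],"grip":-1}]'
python3 -c "
from h import *
where([-132,0,22]); snap('wrist','w1')"
```

```text
t: 3.1
tool_pos: [0.4759, 0.0846, 0.1108]
orientation: [-2.445, -1.967, -0.005]
force: [-0.4, 0.4, 0.5]
opening: 0.0003
t 3.1 jig mm [-127.1236    3.6714  110.8478] F jig [-0.4967  0.3277  0.5146] open 0.0002566149819593613
rot needed [-0.0007 -0.0045 -0.0063]
tool shift mm [-4.1035 -4.7896 88.8336]
```

View pics/w1.png

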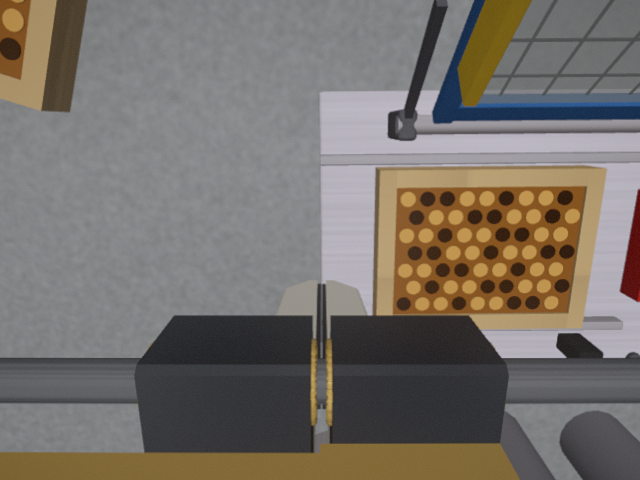

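The wrist view shows the comb's near end face at column ~377 (rows 168-320), parallel to the fingers, with about 15 mm of clear bed in front of it. I'll descend.

```bash
python3 -m pendant '[{"translation":[-2,-4,25],"twist":[0,-0.004,-0.006],"grip":-1},{"translation":[-2,-1,25],"twist":[0,0,0],"grip":-1},{"translation":[0,0,25],"twist":[0,0,0],"grip":-1},{"translation":[0,0,13],"twist":[0,0,0],"grip":-1},{"translation":[0,0,0],"twist":[0,0,0],"grip":-1},{"translation":[0,0,0],"twist":[0,0,0],"grip":-1},{"translation":[0,0,0],"twist":[0,0,0],"grip":-1},{"translation":[0,0,0],"twist":[0,0,0],"grip":-1},{"translation":[0,0,0],"twist":[0,0,0],"grip":-1},{"translation":[0,0,0],"twist":[0,0,0],"grip":-1}]'
python3 -c "
from h import *
print([J@(pt('w1',u,v)-O)*1e3 for u,v in ((384,200),(384,290),(630,240))])
where([-132,0,21])"
```

```text
t: 4.15
tool_pos: [0.4792, 0.0868, 0.033]
orientation: [2.426, 1.978, 0.028]
force: [-0.1, 0.2, -0.1]
opening: 0.0002
[array([-91.5218,  32.5886,  32.0204]), array([-89.8198, -23.3372,  32.0898]), array([71.247 ,  2.0289, 12.1801])]
t 4.15 jig mm [-124.3623    6.465    32.9502] F jig [-0.1283  0.2002 -0.1106] open 0.00023656279237287017
rot needed [ 0.0201 -0.007   0.0069]
tool shift mm [-6.4943 -7.9204 11.7485]
```

```bash
python3 -m pendant '[{"translation":[-3,-1,5],"twist":[0.02,-0.007,0.007],"grip":-1},{"translation":[-3,0,5],"twist":[0,0,0],"grip":-1},{"translation":[-1,0,3],"twist":[0,0,0],"grip":-1},{"translation":[0,3,0],"twist":[0,0,0],"grip":-1},{"translation":[0,3,0],"twist":[0,0,0],"grip":-1},{"translation":[0,2,0],"twist":[0,0,0],"grip":-1},{"translation":[0,2,0],"twist":[0,0,0],"grip":-1},{"translation":[0,2,0],"twist":[0,0,0],"grip":-1},{"translation":[0,2,0],"twist":[0,0,0],"grip":-1},{"translation":[0,2,0],"twist":[0,0,0],"grip":-1}]'
python3 -c "
from h import *
where([-77,0,21])"
```

```text
t: 5.15
tool_pos: [0.4937, 0.0757, 0.0188]
orientation: [-2.442, -1.975, 0.003]
force: [-1.3, 0.4, 0.3]
opening: 0.0002
t 5.15 jig mm [-107.8506   -1.3567   18.8066] F jig [-1.3189  0.0967  0.2813] open 0.00024396141791377992
rot needed [-0.0018  0.0006 -0.0012]
tool shift mm [ 1.3926 30.845  -2.2501]
```

```bash
python3 -m pendant '[{"translation":[1,2,-1],"twist":[0,0,0],"grip":-1},{"translation":[0,2,0],"twist":[0,0,0],"grip":-1},{"translation":[0,2,0],"twist":[0,0,0],"grip":-1},{"translation":[0,2,0],"twist":[0,0,0],"grip":-1},{"translation":[0,2,0],"twist":[0,0,0],"grip":-1},{"translation":[0,2,0],"twist":[0,0,0],"grip":-1},{"translation":[0,2,0],"twist":[0,0,0],"grip":-1},{"translation":[0,2,0],"twist":[0,0,0],"grip":-1},{"translation":[0,2,0],"twist":[0,0,0],"grip":-1},{"translation":[0,2,0],"twist":[0,0,0],"grip":-1}]'
python3 -c "
from h import *
where([-77,0,21])"
```

```text
t: 6.15
tool_pos: [0.5118, 0.0732, 0.0195]
orientation: [-2.437, -1.972, 0.01]
force: [-4.2, 1.0, 4.3]
opening: 0.0002
t 6.15 jig mm [-89.6335  -0.0303  19.5482] F jig [-4.3578  0.0971  4.3078] open 0.00021823262204708036
rot needed [-0.0091  0.0012 -0.0005]
tool shift mm [ 0.0351 12.6198 -1.5666]
```

```bash
python3 -m pendant '[{"translation":[0,1,0],"twist":[0,0,0],"grip":-1},{"translation":[0,1,0],"twist":[0,0,0],"grip":-1},{"translation":[0,1,0],"twist":[0,0,0],"grip":-1},{"translation":[0,1,0],"twist":[0,0,0],"grip":-1},{"translation":[0,1,0],"twist":[0,0,0],"grip":-1},{"translation":[0,1,0],"twist":[0,0,0],"grip":-1},{"translation":[0,1,0],"twist":[0,0,0],"grip":-1},{"translation":[0,1,0],"twist":[0,0,0],"grip":-1},{"translation":[0,1,0],"twist":[0,0,0],"grip":-1},{"translation":[0,1,0],"twist":[0,0,0],"grip":-1}]'
python3 -c "
from h import *
where([-77,0,21])"
```

```text
t: 7.15
tool_pos: [0.522, 0.0711, 0.0196]
orientation: [-2.436, -1.972, 0.012]
force: [-4.7, 1.3, 4.6]
opening: 0.0004
t 7.15 jig mm [-79.2136  -0.0169  19.5568] F jig [-4.8719  0.33    4.5722] open 0.00038836457845385934
rot needed [-0.0105  0.0012 -0.0007]
tool shift mm [ 0.0166  2.1983 -1.4664]
```

```bash
python3 -m pendant '[{"translation":[0,0.4,0],"twist":[0,0,0],"grip":-1},{"translation":[0,0.4,0],"twist":[0,0,0],"grip":-1},{"translation":[0,0.4,0],"twist":[0,0,0],"grip":-1},{"translation":[0,0.4,0],"twist":[0,0,0],"grip":-1},{"translation":[0,0.4,0],"twist":[0,0,0],"grip":-1},{"translation":[0,0.4,0],"twist":[0,0,0],"grip":-1},{"translation":[0,0.4,0],"twist":[0,0,0],"grip":-1},{"translation":[0,0.4,0],"twist":[0,0,0],"grip":-1},{"translation":[0,0.4,0],"twist":[0,0,0],"grip":-1},{"translation":[0,0.4,0],"twist":[0,0,0],"grip":-1}]'
python3 -c "
from h import *
where([-77,0,21])"
```

```text
t: 8.15
tool_pos: [0.5256, 0.0703, 0.0196]
orientation: [-2.435, -1.971, 0.014]
force: [-5.1, 1.3, 4.3]
opening: 0.0007
t 8.15 jig mm [-75.5835   0.0215  19.5678] F jig [-5.2467  0.1636  4.3061] open 0.0007256171190856986
rot needed [-0.0121  0.0013 -0.0005]
tool shift mm [-0.0241 -1.4337 -1.4149]
```

```bash
python3 -m pendant '[{"translation":[0,0.4,0],"twist":[0,0,0],"grip":-1},{"translation":[0,0.4,0],"twist":[0,0,0],"grip":-1},{"translation":[0,0.4,0],"twist":[0,0,0],"grip":-1},{"translation":[0,0.4,0],"twist":[0,0,0],"grip":-1},{"translation":[0,0.4,0],"twist":[0,0,0],"grip":-1},{"translation":[0,0.4,0],"twist":[0,0,0],"grip":-1},{"translation":[0,0.4,0],"twist":[0,0,0],"grip":-1},{"translation":[0,0.4,0],"twist":[0,0,0],"grip":-1},{"translation":[0,0.4,0],"twist":[0,0,0],"grip":-1},{"translation":[0,0.4,0],"twist":[0,0,0],"grip":-1}]'
python3 -c "
from h import *
where([-77,0,21])"
```

```text
t: 9.15
tool_pos: [0.5284, 0.0698, 0.0196]
orientation: [-2.433, -1.97, 0.017]
force: [-6.7, 1.2, 6.9]
opening: 0.0006
t 9.15 jig mm [-72.6948   0.0478  19.6219] F jig [-6.8201 -0.1935  6.8905] open 0.0005789738539038068
rot needed [-0.0151  0.0016 -0.0004]
tool shift mm [-0.0514 -4.3255 -1.3128]
```

```bash
python3 -m pendant '[{"translation":[0,0.4,0],"twist":[0,0,0],"grip":-1},{"translation":[0,0.4,0],"twist":[0,0,0],"grip":-1},{"translation":[0,0.4,0],"twist":[0,0,0],"grip":-1},{"translation":[0,0.4,0],"twist":[0,0,0],"grip":-1},{"translation":[0,0.4,0],"twist":[0,0,0],"grip":-1},{"translation":[0,0.4,0],"twist":[0,0,0],"grip":-1},{"translation":[0,0.4,0],"twist":[0,0,0],"grip":-1},{"translation":[0,0.4,0],"twist":[0,0,0],"grip":-1},{"translation":[0,0.4,0],"twist":[0,0,0],"grip":-1},{"translation":[0,0.4,0],"twist":[0,0,0],"grip":-1}]'
python3 -c "
from h import *
where([-77,0,21]); snap('wrist','w2');snap('top','top2')
a=cv2.imread('pics/top2.png')[165:265,240:350]
cv2.imwrite('pics/c2.png',cv2.resize(a,None,fx=5.5,fy=5.5,interpolation=cv2.INTER_CUBIC))"
```

```text
t: 10.15
tool_pos: [0.5283, 0.0698, 0.0198]
orientation: [-2.428, -1.966, 0.027]
force: [-5.8, 1.4, 5.7]
opening: 0.0004
t 10.15 jig mm [-72.8181   0.0393  19.7622] F jig [-5.9799  0.1263  5.7246] open 0.0003819149989273511
rot needed [-0.0244  0.0026  0.0002]
tool shift mm [-0.0416 -4.2108 -1.1354]
```

View pics/w2.png

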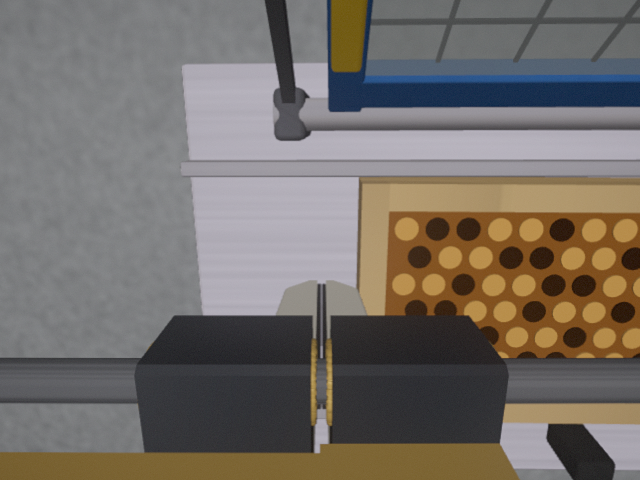

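The comb has stopped advancing, so it is at the stop with a total of about 6 N, and sliding took about 4.5 N. I'll press a little more, in small increments, and correct the small tilt.

```bash
python3 -m pendant '[{"translation":[0,0.2,0],"twist":[-0.008,0,0],"grip":-1},{"translation":[0,0.2,0],"twist":[-0.008,0,0],"grip":-1},{"translation":[0,0.2,0],"twist":[-0.008,0,0],"grip":-1},{"translation":[0,0.3,0],"twist":[0,0,0],"grip":-1},{"translation":[0,0.4,0],"twist":[0,0,0],"grip":-1},{"translation":[0,0.5,0],"twist":[0,0,0],"grip":-1},{"translation":[0,0.6,0],"twist":[0,0,0],"grip":-1},{"translation":[0,0.6,0],"twist":[0,0,0],"grip":-1},{"translation":[0,0.6,0],"twist":[0,0,0],"grip":-1},{"translation":[0,0.6,0],"twist":[0,0,0],"grip":-1}]'
python3 -c "
from h import *
where([-77,0,21])"
```

```text
t: 11.25
tool_pos: [0.5285, 0.0697, 0.0194]
orientation: [-2.438, -1.976, 0.011]
force: [-7.6, 0.8, 7.4]
opening: 0.0004
t 11.25 jig mm [-72.6102   0.0062  19.4287] F jig [-7.5709 -0.7888  7.4434] open 0.00035397269319428656
rot needed [-0.0071  0.0035  0.0007]
tool shift mm [-0.0087 -4.4008 -1.5401]
```

```bash
python3 -m pendant '[{"translation":[0,0.6,0],"twist":[-0.003,0,0],"grip":-1},{"translation":[0,0.6,0],"twist":[-0.003,0,0],"grip":-1},{"translation":[0,0.6,-0.1],"twist":[0,0,0],"grip":-1},{"translation":[0,0.7,-0.1],"twist":[0,0,0],"grip":-1},{"translation":[0,0.7,-0.1],"twist":[0,0,0],"grip":-1},{"translation":[0,0.8,-0.1],"twist":[0,0,0],"grip":-1},{"translation":[0,0.8,-0.1],"twist":[0,0,0],"grip":-1},{"translation":[0,0.8,-0.1],"twist":[0,0,0],"grip":-1},{"translation":[0,0.8,-0.1],"twist":[0,0,0],"grip":-1},{"translation":[0,0.8,-0.1],"twist":[0,0,0],"grip":-1}]'
python3 -c "
from h import *
where([-77,0,21])"
```

```text
t: 12.25
tool_pos: [0.5284, 0.0697, 0.0196]
orientation: [-2.433, -1.974, 0.021]
force: [-8.6, 1.2, 7.7]
opening: 0.0004
t 12.25 jig mm [-72.6799  -0.0352  19.5514] F jig [-8.6678 -0.627   7.6581] open 0.000371899096485479
rot needed [-0.0153  0.0051  0.0016]
tool shift mm [ 0.035  -4.3417 -1.3825]
```

```bash
python3 -m pendant '[{"translation":[0,0.6,-0.4],"twist":[-0.005,0,0],"grip":-1},{"translation":[0,0.6,-0.4],"twist":[-0.005,0,0],"grip":-1},{"translation":[0,0.6,-0.4],"twist":[-0.005,0,0],"grip":-1},{"translation":[0,0.8,-0.4],"twist":[0,0,0],"grip":-1},{"translation":[0,0.8,-0.4],"twist":[-0.002,0,0],"grip":-1},{"translation":[0,0.9,-0.4],"twist":[-0.002,0,0],"grip":-1},{"translation":[0,0.9,-0.4],"twist":[-0.002,0,0],"grip":-1},{"translation":[0,1,-0.4],"twist":[-0.002,0,0],"grip":-1},{"translation":[0,1,-0.4],"twist":[-0.002,0,0],"grip":-1},{"translation":[0,1,-0.4],"twist":[-0.002,0,0],"grip":-1}]'
python3 -c "
from h import *
where([-77,0,21])"
```

```text
t: 13.25
tool_pos: [0.5285, 0.0696, 0.0194]
orientation: [2.438, 1.979, -0.011]
force: [-7.5, 2.1, 4.6]
opening: 0.0006
t 13.25 jig mm [-72.5535  -0.0783  19.4121] F jig [-7.7937  0.4506  4.6475] open 0.0006321163655533622
rot needed [-0.0028  0.0065  0.0024]
tool shift mm [ 0.0788 -4.4507 -1.576 ]
```

```bash
python3 -m pendant '[{"translation":[0,1,-0.5],"twist":[-0.001,0.006,0.002],"grip":-1},{"translation":[0,1,-0.5],"twist":[-0.002,0,0],"grip":-1},{"translation":[0,1.1,-0.5],"twist":[-0.002,0,0],"grip":-1},{"translation":[0,1.1,-0.5],"twist":[-0.002,0,0],"grip":-1},{"translation":[0,1.2,-0.5],"twist":[-0.002,0,0],"grip":-1},{"translation":[0,1.2,-0.5],"twist":[-0.002,0,0],"grip":-1},{"translation":[0,1.2,-0.5],"twist":[-0.002,0,0],"grip":-1},{"translation":[0,1.3,-0.5],"twist":[-0.002,0,0],"grip":-1},{"translation":[0,1.3,-0.5],"twist":[-0.002,0,0],"grip":-1},{"translation":[0,1.3,-0.5],"twist":[-0.002,0,0],"grip":-1}]'
python3 -c "
from h import *
where([-77,0,21])"
```

```text
t: 14.25
tool_pos: [0.5285, 0.0696, 0.0195]
orientation: [-2.437, -1.977, 0.009]
force: [-8.6, 2.3, 4.8]
opening: 0.0007
t 14.25 jig mm [-72.5514  -0.0763  19.4648] F jig [-8.8716  0.501   4.8496] open 0.0006712438597280569
rot needed [-0.0061  0.0023  0.0015]
tool shift mm [ 0.0794 -4.4578 -1.508 ]
```

```bash
python3 -m pendant '[{"translation":[0,1.3,-0.6],"twist":[-0.003,0,0],"grip":-1},{"translation":[0,1.4,-0.6],"twist":[-0.003,0,0],"grip":-1},{"translation":[0,1.5,-0.6],"twist":[-0.003,0,0],"grip":-1},{"translation":[0,1.6,-0.6],"twist":[-0.003,0,0],"grip":-1},{"translation":[0,1.7,-0.6],"twist":[-0.003,0,0],"grip":-1},{"translation":[0,1.7,-0.6],"twist":[-0.003,0,0],"grip":-1},{"translation":[0,1.8,-0.6],"twist":[-0.003,0,0],"grip":-1},{"translation":[0,1.8,-0.6],"twist":[-0.003,0,0],"grip":-1},{"translation":[0,1.8,-0.6],"twist":[-0.003,0,0],"grip":-1},{"translation":[0,1.8,-0.6],"twist":[-0.003,0,0],"grip":-1}]'
python3 -c "
from h import *
where([-77,0,21])"
```

```text
t: 15.25
tool_pos: [0.5285, 0.0695, 0.0195]
orientation: [-2.436, -1.979, 0.015]
force: [-10.6, 3.1, 6.9]
opening: 0.0003
t 15.25 jig mm [-72.5493  -0.1384  19.457 ] F jig [-11.0618   0.8369   6.9221] open 0.00034762273957282856
rot needed [-0.0082  0.0054  0.0031]
tool shift mm [ 0.1439 -4.4627 -1.5074]
```

Total is 11.1 N. With sliding friction of about 5 N, roughly 6 N reached the stop, and the comb didn't move. I'll back off and go over to the outer side of the window.

```bash
python3 -m pendant '[{"translation":[0,-3,0],"twist":[0,0,0],"grip":-1},{"translation":[0,-15,0],"twist":[-0.008,0.005,0.003],"grip":-1},{"translation":[0,-15,0],"twist":[0,0,0],"grip":-1},{"translation":[0,0,-45],"twist":[0,0,0],"grip":-1},{"translation":[0,0,-48],"twist":[0,0,0],"grip":-1},{"translation":[0,0,-48],"twist":[0,0,0],"grip":-1},{"translation":[0,0,-48],"twist":[0,0,0],"grip":-1},{"translation":[0,0,-48],"twist":[0,0,0],"grip":-1},{"translation":[0,0,-30],"twist":[0,0,0],"grip":-1},{"translation":[0,0,0],"twist":[0,0,0],"grip":-1}]'
python3 -c "
from h import *
where([0,205,250]); snap('top','top3')
a=cv2.imread('pics/top3.png')[135:300,190:400]
cv2.imwrite('pics/c3.png',cv2.resize(a,None,fx=3.6,fy=3.6,interpolation=cv2.INTER_CUBIC))"
```

```text
t: 16.25
tool_pos: [0.4975, 0.0749, 0.2971]
orientation: [2.433, 1.967, 0.017]
force: [-0.3, -0.3, 0.5]
opening: 0.0006
t 16.25 jig mm [-104.0283   -1.3702  297.1112] F jig [-0.1939 -0.3426  0.5144] open 0.000631086524570229
rot needed [ 0.017  -0.0002 -0.0018]
tool shift mm [206.5445 102.8498  48.9008]
```

View pics/c3.png

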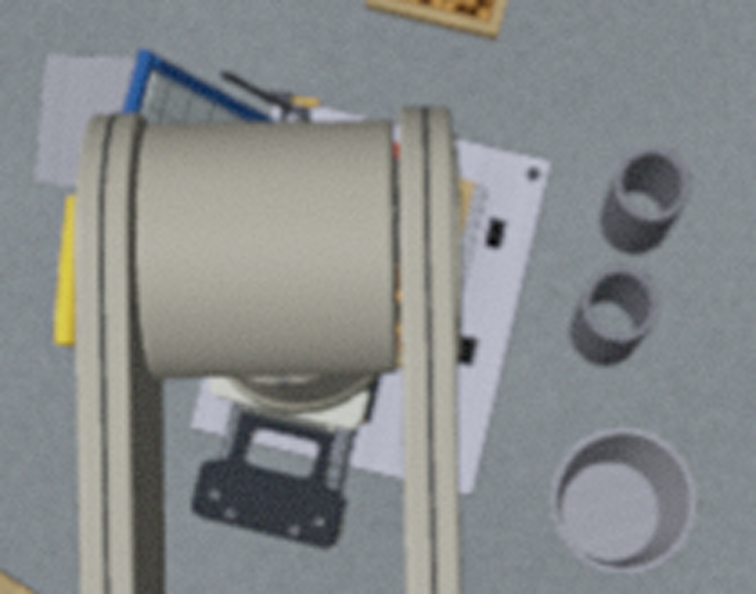

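The arm hides most of it, but the comb's far edge at crop (470,182) is up at the stop line, and the tubes and beaker haven't moved.

```bash
python3 -m pendant '[{"translation":[30,15,0],"twist":[0.017,0,-0.002],"grip":-1},{"translation":[40,20,0],"twist":[0,0,0],"grip":-1},{"translation":[40,20,0],"twist":[0,0,0],"grip":-1},{"translation":[40,20,0],"twist":[0,0,0],"grip":-1},{"translation":[40,20,0],"twist":[0,0,0],"grip":-1},{"translation":[15,8,0],"twist":[0,0,0],"grip":-1},{"translation":[0,0,20],"twist":[0,0,0],"grip":-1},{"translation":[0,0,20],"twist":[0,0,0],"grip":-1},{"translation":[0,0,0],"twist":[0,0,0],"grip":-1},{"translation":[0,0,0],"twist":[0,0,0],"grip":-1}]'
python3 -c "
from h import *
where([0,200,157]); snap('wrist','w3'); snap('side','side3')
for r in range(2): pass"
```

```text
t: 17.3
tool_pos: [0.644, 0.2586, 0.2315]
orientation: [-2.442, -1.971, 0.026]
force: [-0.5, 0.6, 0.6]
opening: 0.0005
t 17.3 jig mm [  1.1191 208.758  231.4649] F jig [-0.6429  0.4815  0.6486] open 0.00048570874468553454
rot needed [-0.0131  0.0104 -0.0033]
tool shift mm [-7.9821 -0.1119 74.5604]
```

View pics/w3.png

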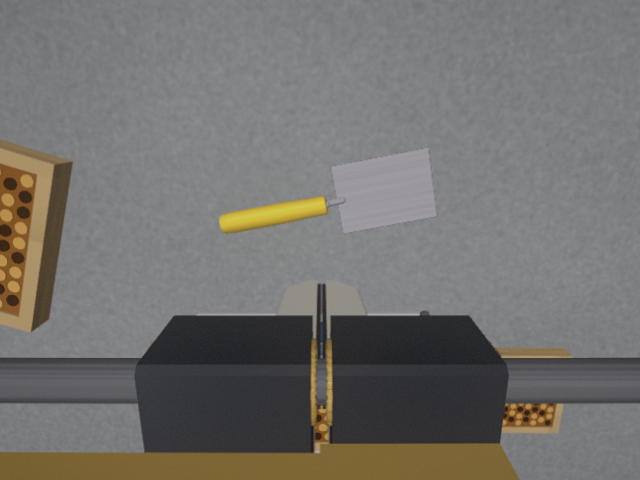

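View pics/side3.png

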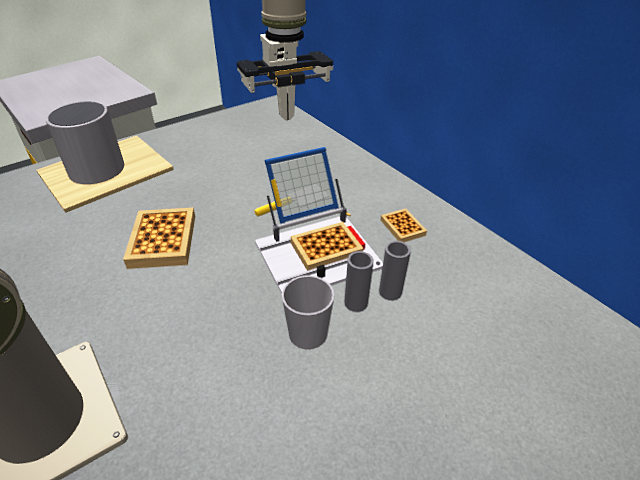

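The side view shows the comb against the red stop, the window still stowed, and the finger outside it. I'll descend beside the bar.

```bash
python3 -m pendant '[{"translation":[-4,0,20],"twist":[-0.013,0.01,-0.003],"grip":-1},{"translation":[-4,0,20],"twist":[0,0,0],"grip":-1},{"translation":[-4,0,20],"twist":[0,0,0],"grip":-1},{"translation":[-4,0,10],"twist":[0,0,0],"grip":-1},{"translation":[-4,0,0],"twist":[0,0,0],"grip":-1},{"translation":[-4,0,0],"twist":[0,0,0],"grip":-1},{"translation":[0,0,0],"twist":[0,0,0],"grip":-1},{"translation":[0,0,0],"twist":[0,0,0],"grip":-1},{"translation":[0,0,0],"twist":[0,0,0],"grip":-1},{"translation":[0,0,0],"twist":[0,0,0],"grip":-1}]'
python3 -c "
from h import *
where([0,172,156])"
```

```text
t: 18.4
tool_pos: [0.6454, 0.2342, 0.1747]
orientation: [2.437, 1.969, 0.031]
force: [0.1, 0.4, 0.1]
opening: 0.0007
t 18.4 jig mm [  7.5041 185.2309 174.6514] F jig [0.0454 0.3676 0.1378] open 0.0006648540630398446
rot needed [ 0.0192 -0.0101 -0.0023]
tool shift mm [-13.4361  -7.829   18.369 ]
```

```bash
python3 -m pendant '[{"translation":[0,-3,6],"twist":[0.019,-0.01,-0.002],"grip":-1},{"translation":[0,-3,6],"twist":[0,0,0],"grip":-1},{"translation":[0,-2,4],"twist":[0,0,0],"grip":-1},{"translation":[-2,0,1],"twist":[0,0,0],"grip":-1},{"translation":[-2,0,0],"twist":[0,0,0],"grip":-1},{"translation":[-2,0,0],"twist":[0,0,0],"grip":-1},{"translation":[-2,0,0],"twist":[0,0,0],"grip":-1},{"translation":[-2,0,0],"twist":[0,0,0],"grip":-1},{"translation":[-2,0,0],"twist":[0,0,0],"grip":-1},{"translation":[-2,0,0],"twist":[0,0,0],"grip":-1}]'
python3 -c "
from h import *
where([0,172,156])"
```

```text
t: 19.4
tool_pos: [0.6338, 0.2232, 0.1563]
orientation: [-2.439, -1.977, -0.001]
force: [-1.1, 8.0, 2.2]
opening: 0.0007
t 19.4 jig mm [ -1.514  172.0716 156.2665] F jig [-2.7056  7.6177  2.1657] open 0.0006929348826200962
rot needed [-0.0015 -0.0018  0.0011]
tool shift mm [-0.0737  1.5143  0.2641]
```

```bash
python3 -m pendant '[{"translation":[-1.6,0,-1.3],"twist":[0,0,0],"grip":-1},{"translation":[-1.6,0,-1.3],"twist":[0,0,0],"grip":-1},{"translation":[-1.6,0,-1.3],"twist":[0,0,0],"grip":-1},{"translation":[-1.6,0,-1.3],"twist":[0,0,0],"grip":-1},{"translation":[-1.6,0,-1.3],"twist":[0,0,0],"grip":-1},{"translation":[-2,0,-1.3],"twist":[0,0,0],"grip":-1},{"translation":[-2,0,-1.3],"twist":[0,0,0],"grip":-1},{"translation":[-2,0,-1.3],"twist":[0,0,0],"grip":-1},{"translation":[-2,0,-1.3],"twist":[0,0,0],"grip":-1},{"translation":[-2,0,-1.3],"twist":[0,0,0],"grip":-1}]'
python3 -c "
from h import *
where([0,172,156])"
```

```text
t: 20.4
tool_pos: [0.6296, 0.206, 0.1692]
orientation: [-2.436, -1.977, -0.004]
force: [1.3, 3.4, -4.1]
opening: 0.0004
t 20.4 jig mm [ -2.0099 154.3262 169.2486] F jig [ 0.5628  3.5672 -4.1464] open 0.00037093377147208765
rot needed [-0.0021 -0.0047  0.0022]
tool shift mm [17.6072  2.0761 13.327 ]
```

The force is 5.5 N and the window is following the arc. Continuing.

```bash
python3 -m pendant '[{"translation":[-2.5,0,-1.3],"twist":[0,0,0],"grip":-1},{"translation":[-2.5,0,-1.3],"twist":[0,0,0],"grip":-1},{"translation":[-2.5,0,-1.2],"twist":[0,0,0],"grip":-1},{"translation":[-2.5,0,-1.2],"twist":[0,0,0],"grip":-1},{"translation":[-2.5,0,-1.1],"twist":[0,0,0],"grip":-1},{"translation":[-3,0,-1.1],"twist":[0,0,0],"grip":-1},{"translation":[-3,0,-1],"twist":[0,0,0],"grip":-1},{"translation":[-3,0,-1],"twist":[0,0,0],"grip":-1},{"translation":[-3,0,-0.9],"twist":[0,0,0],"grip":-1},{"translation":[-3,0,-0.8],"twist":[0,0,0],"grip":-1}]'
python3 -c "
from h import *
where([0,172,156])"
```

```text
t: 21.4
tool_pos: [0.6235, 0.177, 0.1814]
orientation: [-2.435, -1.977, -0.005]
force: [1.9, 4.2, -2.3]
opening: 0.0003
t 21.4 jig mm [ -1.9885 124.6685 181.3932] F jig [ 0.9486  4.456  -2.3034] open 0.0003380935729716427
rot needed [-0.0019 -0.0054  0.0023]
tool shift mm [47.1895  2.148  25.6432]
```

```bash
python3 -m pendant '[{"translation":[-3.5,0,-1],"twist":[0,0,0],"grip":-1},{"translation":[-3.5,0,-1],"twist":[0,0,0],"grip":-1},{"translation":[-3.5,0,-0.9],"twist":[0,0,0],"grip":-1},{"translation":[-3.5,0,-0.8],"twist":[0,0,0],"grip":-1},{"translation":[-3.5,0,-0.8],"twist":[0,0,0],"grip":-1},{"translation":[-3.5,0,-0.6],"twist":[0,0,0],"grip":-1},{"translation":[-3.5,0,-0.5],"twist":[0,0,0],"grip":-1},{"translation":[-3.5,0,-0.4],"twist":[0,0,0],"grip":-1},{"translation":[-3.5,0,-0.3],"twist":[0,0,0],"grip":-1},{"translation":[-3.5,0,-0.2],"twist":[0,0,0],"grip":-1}]'
python3 -c "
from h import *
where([0,172,156])"
```

```text
t: 22.4
tool_pos: [0.6153, 0.1395, 0.1878]
orientation: [-2.435, -1.976, -0.004]
force: [1.3, 3.4, -3.6]
opening: 0.0007
t 22.4 jig mm [ -2.1771  86.3102 187.7626] F jig [ 0.5276  3.565  -3.6252] open 0.0007321450279617912
rot needed [-0.0027 -0.0051  0.0022]
tool shift mm [85.5214  2.4543 32.1932]
```

```bash
python3 -m pendant '[{"translation":[-3.5,0,-0.2],"twist":[0,0,0],"grip":-1},{"translation":[-3.5,0,-0.1],"twist":[0,0,0],"grip":-1},{"translation":[-3.5,0,0],"twist":[0,0,0],"grip":-1},{"translation":[-3.5,0,0.2],"twist":[0,0,0],"grip":-1},{"translation":[-3.5,0,0.3],"twist":[0,0,0],"grip":-1},{"translation":[-3.5,0,0.4],"twist":[0,0,0],"grip":-1},{"translation":[-3.5,0,0.5],"twist":[0,0,0],"grip":-1},{"translation":[-3.5,0,0.6],"twist":[0,0,0],"grip":-1},{"translation":[-3.5,0,0.7],"twist":[0,0,0],"grip":-1},{"translation":[-3.5,0,0.8],"twist":[0,0,0],"grip":-1}]'
python3 -c "
from h import *
where([0,172,156])"
```

```text
t: 23.4
tool_pos: [0.6072, 0.1021, 0.1841]
orientation: [-2.435, -1.976, -0.003]
force: [1.7, 3.3, -3.7]
opening: 0.0003
t 23.4 jig mm [ -2.35    48.0995 184.0958] F jig [ 0.9322  3.5745 -3.6621] open 0.00032102533362280924
rot needed [-0.0032 -0.005   0.0022]
tool shift mm [123.7515   2.7161  28.7129]
```

```bash
python3 -m pendant '[{"translation":[-3.3,0,1.0],"twist":[0,0,0],"grip":-1},{"translation":[-3.3,0,1.1],"twist":[0,0,0],"grip":-1},{"translation":[-3.3,0,1.2],"twist":[0,0,0],"grip":-1},{"translation":[-3.3,0,1.2],"twist":[0,0,0],"grip":-1},{"translation":[-3.3,0,1.3],"twist":[0,0,0],"grip":-1},{"translation":[-3.3,0,1.4],"twist":[0,0,0],"grip":-1},{"translation":[-3,0,1.5],"twist":[0,0,0],"grip":-1},{"translation":[-3,0,1.5],"twist":[0,0,0],"grip":-1},{"translation":[-3,0,1.6],"twist":[0,0,0],"grip":-1},{"translation":[-3,0,1.7],"twist":[0,0,0],"grip":-1}]'
python3 -c "
from h import *
where([0,172,156])"
```

```text
t: 24.4
tool_pos: [0.6, 0.067, 0.1703]
orientation: [-2.437, -1.976, -0.002]
force: [-0.6, 0.8, -0.3]
opening: 0.0004
t 24.4 jig mm [ -2.0716  12.2869 170.3057] F jig [-0.7382  0.6472 -0.2613] open 0.00036829377868405474
rot needed [-0.0025 -0.0034  0.0016]
tool shift mm [159.6607   2.3569  14.8368]
```

The contact force has dropped to about zero, so I'll check whether the window has gone over.

```bash
python3 -m pendant '[{"translation":[0,0,0],"twist":[0,0,0],"grip":-1},{"translation":[0,0,0],"twist":[0,0,0],"grip":-1},{"translation":[0,0,0],"twist":[0,0,0],"grip":-1},{"translation":[0,0,0],"twist":[0,0,0],"grip":-1},{"translation":[0,0,0],"twist":[0,0,0],"grip":-1},{"translation":[0,0,0],"twist":[0,0,0],"grip":-1},{"translation":[0,0,0],"twist":[0,0,0],"grip":-1},{"translation":[0,0,0],"twist":[0,0,0],"grip":-1},{"translation":[0,0,0],"twist":[0,0,0],"grip":-1},{"translation":[0,0,0],"twist":[0,0,0],"grip":-1}]'
python3 -c "
from h import *
where(); snap('side','s4'); a=cv2.imread('pics/s4.png')[60:360,220:460]
cv2.imwrite('pics/c4.png',cv2.resize(a,None,fx=2,fy=2))"
```

```text
t: 25.4
tool_pos: [0.6002, 0.0661, 0.1708]
orientation: [-2.438, -1.977, -0.001]
force: [0.9, 1.1, -0.0]
opening: 0.0007
t 25.4 jig mm [ -1.6796  11.3943 170.7821] F jig [ 0.61    1.2252 -0.0182] open 0.0007469700281867151
rot needed [-0.0017 -0.0022  0.0011]
```

View pics/c4.png

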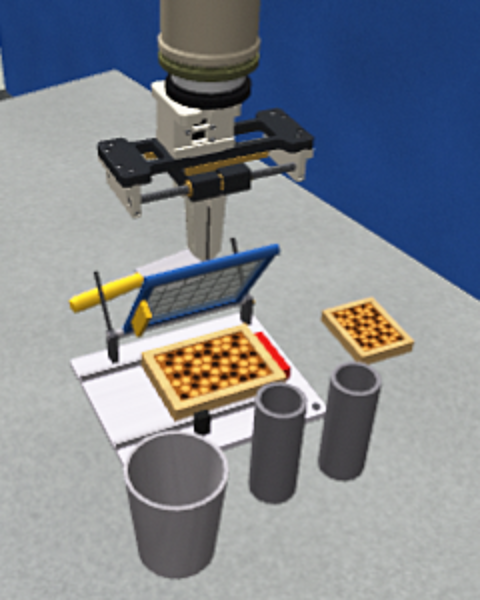

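The window is balanced near the snap point, at about 1.15 rad. A bit more along the arc.

```bash
python3 -m pendant '[{"translation":[-2.6,0,1.6],"twist":[0,0,0],"grip":-1},{"translation":[-2.6,0,1.6],"twist":[0,0,0],"grip":-1},{"translation":[-2.6,0,1.7],"twist":[0,0,0],"grip":-1},{"translation":[-2.6,0,1.8],"twist":[0,0,0],"grip":-1},{"translation":[-2.5,0,1.8],"twist":[0,0,0],"grip":-1},{"translation":[-2.5,0,1.8],"twist":[0,0,0],"grip":-1},{"translation":[-2.4,0,1.9],"twist":[0,0,0],"grip":-1},{"translation":[-2,0,1.8],"twist":[0,0,0],"grip":-1},{"translation":[0,0,-8],"twist":[0,0,0],"grip":-1},{"translation":[5,0,-15],"twist":[0,0,0],"grip":-1}]'
python3 -m pendant '[{"translation":[5,0,-20],"twist":[0,0,0],"grip":-1},{"translation":[5,0,-30],"twist":[0,0,0],"grip":-1},{"translation":[0,0,-30],"twist":[0,0,0],"grip":-1},{"translation":[0,0,-30],"twist":[0,0,0],"grip":-1},{"translation":[0,0,0],"twist":[0,0,0],"grip":-1},{"translation":[0,0,0],"twist":[0,0,0],"grip":-1},{"translation":[0,0,0],"twist":[0,0,0],"grip":-1},{"translation":[0,0,0],"twist":[0,0,0],"grip":-1},{"translation":[0,0,0],"twist":[0,0,0],"grip":-1},{"translation":[0,0,0],"twist":[0,0,0],"grip":-1}]'
python3 -c "
from h import *
where(); snap('side','s5'); a=cv2.imread('pics/s5.png')[60:360,220:460]
cv2.imwrite('pics/c5.png',cv2.resize(a,None,fx=2,fy=2))"
```

```text
t: 26.45
tool_pos: [0.595, 0.0486, 0.1767]
orientation: [-2.438, -1.973, 0.006]
force: [0.1, -0.0, -0.9]
opening: 0.0005
t: 27.45
tool_pos: [0.5987, 0.0623, 0.3003]
orientation: [-2.439, -1.978, -0.004]
force: [-0.5, 0.3, 0.9]
opening: 0.0005
t 27.45 jig mm [ -2.4231   7.3707 300.3268] F jig [-0.5812  0.1554  0.8834] open 0.000535391494502531
rot needed [ 0.0005 -0.003   0.0018]
```

View pics/c5.png

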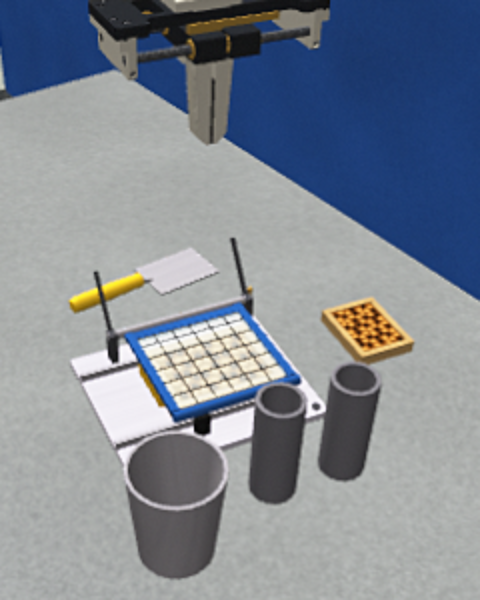

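```bash
python3 -c "
from h import *
print([J@(pt('s5',220+u/2,60+v/2,1)-O)*1e3 for u,v in ((180,412),(240,402),(290,380),(140,345))])
robot.close_job()"
```

```text
[array([-62.9862, -71.9555,  50.1042]), array([  2.1901, -76.1239,  42.4523]), array([ 61.9873, -72.5665,  48.092 ]), array([-60.4893,  43.9587,  46.2443])]
the job is handed in; nothing more can be done
```

The comb frame is home against the red stop, the counting window is down over it, and I handed the job in at about 27.5 s.

- **Comb:** I pushed it with shut fingers until it stopped advancing. I then pressed in small steps up to a total of 11.1 N along the slide. Sliding alone took about 4.4–5.2 N, so I estimate about 5.5–6.5 N reached the stop, inside the 4–12 N limits. That is an inference from the wrist force, because nothing measures the stop force directly. The side view afterwards showed the comb at the stop.
- **Window:** I led the bar along its arc. Force readings were about 8.2 N at first contact and 5–5.5 N on the way, falling to about zero at 1.15 rad. These are end-of-call readings, so brief peaks in between were not seen. A little further along the arc the spring took it, and I withdrew upwards without following it.
- **Last checks:** The final picture shows the window level over the comb. Four depth points on its frame read 42–50 mm high, where about 49 mm is expected; the 42 mm point is the one that disagrees, probably an edge pixel. The tubes, beaker and hive tool looked unmoved, and the arm was about 25 cm clear of the window.

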